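# Shim the rocking instrument riser

### The arm

A 7-joint arm with a two-finger parallel gripper is mounted at the origin on the work surface. World frame = base frame: x ahead of the robot, y to its left, z up, the work surface at z = 0. Lengths are in m, angles in rad, forces in N, time in s.
With the tool pointing down it reaches from about 0.425 to 0.825 m from the base axis. Payload 3.6 kg.
Tool frame: the origin (TCP) lies where the fingers leave the gripper's body, on its centre line; the fingertips stand 73 mm ahead of it and the grasp point (between the pads) lies 54 mm ahead of it; z points along the fingers, y is the line along which they close (so a half turn about z gives the same grasp; the last joint's range is limited). The gripper opens to 85 mm and grips with 20 to 120 N. Pads are 22 mm wide; open, the fingers measure 114 mm over their backs; the gripper's body (76 mm by 85 mm) begins 54 mm behind the grasp point. The pads swing forward as they close: fully open they stand 13 mm farther back than shut.
Start: joints at [-1.155, 0.615, -0.013, 1.423, 0.008, 1.103, -0.04], TCP at [0.278, 0.587, 0.304] pointing down, gripper open.
Joint ranges: [-3.12, 3.12], [-0.3, 2.06], [-1.34, 1.32], [0.26, 2.42], [-1.36, 4.5], [0.01, 1.98], [-2.84, 2.84]. Speed limits (rad/s): [2.79, 2.79, 3.14, 3.14, 3.14, 3.14, 3.14].

### API

Orientations are given as a rotation vector (axis times angle).
In Python, from bench import manip, vision gives the robot as it stands. Calls block until the motion is done:
- manip.reach(position, orientation): joint-space move of the TCP to a pose.
- manip.move_l(position, ori=None, speed=0.15): straight line of the TCP; ori=None keeps the orientation; speed is the mean speed in m/s.
- manip.move_joints(angles): joint-space move.
- manip.move_gripper(opening, grasp_force=None): finger opening in m; grasp_force is the grip in N (None keeps the last); returns when the fingers have stopped.
- manip.dwell(seconds).
- manip.ik(position, orientation): joint angles nearest the present ones, or None.
- vision.snapshot(name): name is "side" or "top"; returns a dict with "img" (384x512x3 uint8, blue, green, red), "range_z" (384x512 float32, m along the optical axis (not along the pixel's ray), 0 where there is no reading), "fov_y" (degrees; the focal length in pixels is half the picture's height over the tangent of half this angle, whatever the lens; pixels are square), "cx", "cy" (the principal point, pixels), "T" (4x4, takes a point from camera to world coordinates). Camera axes: x right, y up, looking along -z (the intrinsics and any distortion apply to the point x, -y, -z); pixel columns grow to the right and rows downward; lengths in m; the calibration is good to about 2 mm. A picture is of the moment at which its call begins.
A pose or a line that the arm cannot do raises manip.PlanningError and nothing moves.
- manip.job_done(): hands the job in; it is judged then, once.
Readings, each from a call of its own:
- manip.read_clock(): time.
- manip.read_joints(): joint angles.
- manip.read_qd(): joint speeds.
- manip.read_effort(): joint torques, N m.
- manip.read_tool_pos(): TCP position.
- manip.read_orientation(): TCP orientation.
- manip.read_wrist_force(): force on the tool from outside, world axes, zero at the start.
- manip.read_torque(): the same for the moment, N m.
- manip.read_grip_width(): finger opening in m.
- manip.read_grasp_force(): force on a finger pad.
Only numpy, scipy, OpenCV 4.12 (cv2) and the standard library are available. Lean on these libraries where they do the work, as an engineer would, in place of code of your own. Each camera call takes 0.05 s, during which the arm holds its last target. There are 200 camera calls.

### The job

The near left leg of the clear instrument riser has lost its rubber foot, so the riser rocks. Slide the orange shims under that leg one at a time, letting go of each, flat on top of the disc already there, until no further shim fits; then press down firmly (about 12 N, for a second) on the shelf right above that leg to make sure that it no longer dips, and let go. Do not shift the riser and leave the other things where they are.

Things in the scene. Friction and masses are not known exactly. Their poses are not given: they have to be found in the camera images.
- riser: loose instrument riser, 2 kg: clear shelf 270 (x) x 340 (y) x 8 mm, top 113 mm up, on four 24 mm legs at x = +-90, y = +-125 mm; grey supply 140 x 110 x 65 mm bolted on it (centre x = 15, y = -18). Origin on the table under its centre; x away from robot, y left. Three legs have rubber feet; the near left (x = -90, y = 125) lost its foot and hangs free: 4 to 8 N down on that corner rocks it
- leg_end (a point): centre of the lower end of the bare near left leg, 26.5 mm above the table when the riser is not rocked; the end tapers to 16 mm across over its last 5 mm, a lead-in from any side. The shelf (underside 105 mm up) reaches 45 mm beyond the leg axis towards -x and +y of the riser, whose axes it shares
- leg_top (a point): point on top of the shelf straight above the bare leg, 113 mm above the table: the place to press
- pad_thin: light wooden disc, 60 mm across, 10 mm thick, fixed to the table; origin at the centre of its underside. Either this or the dark disc is centred under the bare leg; over this one the gap is 16.5 mm (three shims and 1.5 mm of play). The other disc lies apart and is not needed
- pad_thick: dark wooden disc, 60 mm across, 15 mm thick, fixed to the table; origin at the centre of its underside. If it is the one under the bare leg the gap is 11.5 mm (two shims and 1.5 mm of play)
- rack: black bar 60 (x, pointing to the robot's right) x 200 (y, away from the robot) x 15 mm fixed to the table; origin at the centre of its underside. Three shims lie across it 62 mm apart, 15 mm above the table
- shim0: orange plastic shim, a flat strip 90 x 30 x 5 mm, 22 g; origin at the centre of its underside, x along its length, z up. At the start it lies on the rack with its -x end (the tail, pointing to the robot's left) sticking out 35 mm in free air beyond the rack's left edge
- shim1: orange plastic shim, a flat strip 90 x 30 x 5 mm, 22 g; origin at the centre of its underside, x along its length, z up. At the start it lies on the rack with its -x end (the tail, pointing to the robot's left) sticking out 35 mm in free air beyond the rack's left edge
- shim2: orange plastic shim, a flat strip 90 x 30 x 5 mm, 22 g; origin at the centre of its underside, x along its length, z up. At the start it lies on the rack with its -x end (the tail, pointing to the robot's left) sticking out 35 mm in free air beyond the rack's left edge
- phone: phone lying flat, 148 x 72 x 9 mm, red back, black glass up; bystander, origin under its centre
- driver: screwdriver 160 mm long lying on the table; bystander
- tape: roll of yellow tape lying flat, 90 mm across, 24 mm high; bystander, origin under its centre
- can: yellow spray can, 66 mm across, 170 mm high; bystander, origin under its centre
- jar: small amber screw jar, 48 mm across, 40 mm high; bystander, origin under its centre
- mug: white mug, 80 mm across, 85 mm high; bystander, origin under its centre
There are look-alikes about, which are no part of the job. What is shaped like the shim0 but grey or pink is not meant.

How it is judged:
On the way, in this order (a step that is already met when the one before it is completed fails the run):
1. a first shim lies flat under the bare leg, let go, with room left for more (((x of leg_end in the frame of shim0 between -0.037 and 0.037 m and y of leg_end in the frame of shim0 between -0.012 and 0.012 m and z of leg_end in the frame of shim0 between 0.009 and 0.03 m and angle between shim0's own z axis and vertical below 0.08 rad and contact force between each of the arm, the fingers and shim0 below 0.2 N and linear speed of shim0 below 0.03 m/s) or (x of leg_end in the frame of shim1 between -0.037 and 0.037 m and y of leg_end in the frame of shim1 between -0.012 and 0.012 m and z of leg_end in the frame of shim1 between 0.009 and 0.03 m and angle between shim1's own z axis and vertical below 0.08 rad and contact force between each of the arm, the fingers and shim1 below 0.2 N and linear speed of shim1 below 0.03 m/s) or (x of leg_end in the frame of shim2 between -0.037 and 0.037 m and y of leg_end in the frame of shim2 between -0.012 and 0.012 m and z of leg_end in the frame of shim2 between 0.009 and 0.03 m and angle between shim2's own z axis and vertical below 0.08 rad and contact force between each of the arm, the fingers and shim2 below 0.2 N and linear speed of shim2 below 0.03 m/s))), for 0.2 s.
2. the gap is filled: the top shim lies flat under the leg with under 4 mm to spare, let go (((x of leg_end in the frame of shim0 between -0.037 and 0.037 m and y of leg_end in the frame of shim0 between -0.012 and 0.012 m and z of leg_end in the frame of shim0 between 0.0035 and 0.009 m and angle between shim0's own z axis and vertical below 0.08 rad and contact force between each of the arm, the fingers and shim0 below 0.2 N and linear speed of shim0 below 0.03 m/s) or (x of leg_end in the frame of shim1 between -0.037 and 0.037 m and y of leg_end in the frame of shim1 between -0.012 and 0.012 m and z of leg_end in the frame of shim1 between 0.0035 and 0.009 m and angle between shim1's own z axis and vertical below 0.08 rad and contact force between each of the arm, the fingers and shim1 below 0.2 N and linear speed of shim1 below 0.03 m/s) or (x of leg_end in the frame of shim2 between -0.037 and 0.037 m and y of leg_end in the frame of shim2 between -0.012 and 0.012 m and z of leg_end in the frame of shim2 between 0.0035 and 0.009 m and angle between shim2's own z axis and vertical below 0.08 rad and contact force between each of the arm, the fingers and shim2 below 0.2 N and linear speed of shim2 below 0.03 m/s))), for 0.2 s.
3. the shelf is pressed above that leg with over 9 N for 0.3 s and the leg stays within 3.5 mm of its level height (contact force between any of the fingers, the arm and riser above 9 N and horizontal distance between the grasp point and leg_top below 0.07 m and height (world z) of leg_end between 0.023 and 0.029 m), for 0.3 s.
At the end, for the whole second after the job is handed in: Top shim flat (0.08 rad) and at rest under the bare leg, leg axis within 12 mm of its centre line and 37 mm of its middle, under 4 mm from its top to the leg; riser level (0.025 rad), still, within 20 mm of its start, leg end 23 to 29 mm above the table (((x of leg_end in the frame of shim0 between -0.037 and 0.037 m and y of leg_end in the frame of shim0 between -0.012 and 0.012 m and z of leg_end in the frame of shim0 between 0.0035 and 0.009 m and angle between shim0's own z axis and vertical below 0.08 rad and contact force between each of the arm, the fingers and shim0 below 0.2 N and linear speed of shim0 below 0.03 m/s) or (x of leg_end in the frame of shim1 between -0.037 and 0.037 m and y of leg_end in the frame of shim1 between -0.012 and 0.012 m and z of leg_end in the frame of shim1 between 0.0035 and 0.009 m and angle between shim1's own z axis and vertical below 0.08 rad and contact force between each of the arm, the fingers and shim1 below 0.2 N and linear speed of shim1 below 0.03 m/s) or (x of leg_end in the frame of shim2 between -0.037 and 0.037 m and y of leg_end in the frame of shim2 between -0.012 and 0.012 m and z of leg_end in the frame of shim2 between 0.0035 and 0.009 m and angle between shim2's own z axis and vertical below 0.08 rad and contact force between each of the arm, the fingers and shim2 below 0.2 N and linear speed of shim2 below 0.03 m/s)) and angle between riser's own z axis and vertical below 0.025 rad and linear speed of each of riser, shim0, shim1, shim2 below 0.02 m/s and angular speed of riser below 0.1 rad/s and not (distance of riser from where it was at the start of the episode above 0.02 m) and height (world z) of leg_end between 0.023 and 0.029 m); the robot touches nothing.
It fails at once if the riser is shoved or lifted more than 25 mm (distance of riser from where it was at the start of the episode above 0.025 m).
It fails at once if a bystander (phone, screwdriver, tape, can, jar, mug) is moved more than 40 mm (distance of any of phone, driver, tape, can, jar, mug from where it was at the start of the episode above 0.04 m).
It also fails if it takes over 72 s, if anything falls off the work surface, if the arm or the gripper's body presses on something with over 40 N, if the wrist force passes 120 N, or if a joint passes its speed limit or range.

## Working session

There is one attempt and no reset: what is moved stays moved. The work goes in short steps, each a Python script; the robot and the scene stay as the last script left them, time stands still between calls to the robot, and variables do not carry over. Pictures are saved under pics/ and viewed, at most 10 in all, crops included, and the job is handed in when it is done.

```bash
mkdir -p pics; ls
cat > h.py <<'E'
import numpy as np, cv2
from bench import manip, vision
def snap(n):
    s=vision.snapshot(n); return s
def px2w(s,u,v,z=None):
    """world point of pixel: by depth or by plane z"""
    H=s["img"].shape[0]; f=H/2/np.tan(np.radians(s["fov_y"])/2)
    d=np.array([(u-s["cx"])/f,-(v-s["cy"])/f,-1.0]); T=np.array(s["T"])
    if z is None:
        r=s["range_z"][int(round(v)),int(round(u))]; return T[:3,:3]@(d*r)+T[:3,3]
    w=T[:3,:3]@d; return T[:3,3]+w*(z-T[2,3])/w[2]
E
python3 - <<'E'
from h import *
import pickle
for n in("top","side"):
    s=snap(n); pickle.dump(s,open(n+".pkl","wb")); print(n,{k:v for k,v in s.items() if k not in("img","range_z")})
    cv2.imwrite(f"pics/{n}0.png",cv2.resize(s["img"],(800,600)))
print(manip.read_tool_pos(),manip.read_orientation(),manip.read_clock())
E
```

```text
pics
top {'fov_y': 45.30463352729248, 'cx': 238.89268937798036, 'cy': 193.4654848333142, 'T': array([[ 0.01650261,  0.99669276, -0.07956892,  0.4205384 ],
       [-0.99985062,  0.016859  ,  0.00380928, -0.05537542],
       [ 0.00513814,  0.07949417,  0.99682209,  1.91531515],
       [ 0.        ,  0.        ,  0.        ,  1.        ]])}
side {'fov_y': 46.86105322437709, 'cx': 257.8346100167934, 'cy': 191.35305727650726, 'T': array([[-7.50438128e-01, -4.77104171e-01,  4.57399417e-01,
         1.26075621e+00],
       [ 6.60939896e-01, -5.42791462e-01,  5.18204480e-01,
         7.46077136e-01],
       [ 1.03497933e-03,  6.91193922e-01,  7.22668590e-01,
         1.18897881e+00],
       [ 0.00000000e+00,  0.00000000e+00,  0.00000000e+00,
         1.00000000e+00]])}
[0.27829369 0.58683538 0.30284217] [-0.68974283 -3.06446955  0.00359669] 0.1
```

View pics/top0.png

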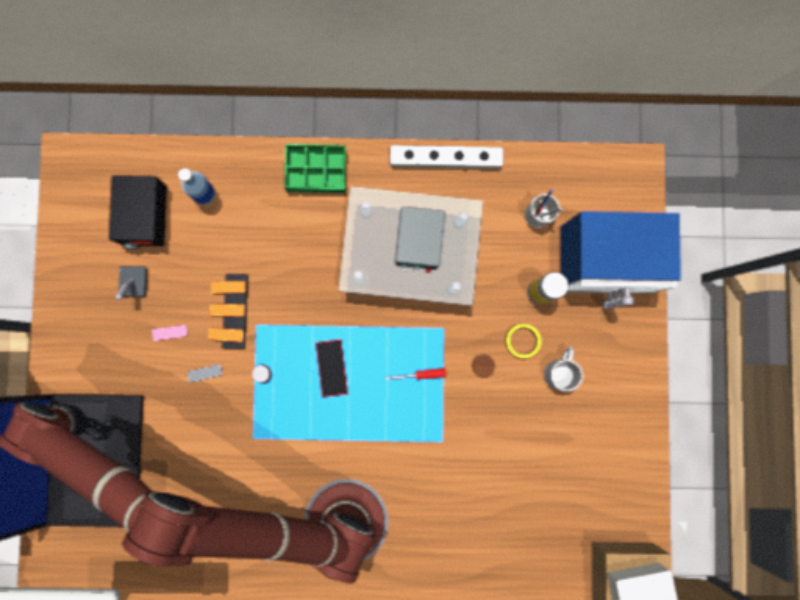

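View pics/side0.png

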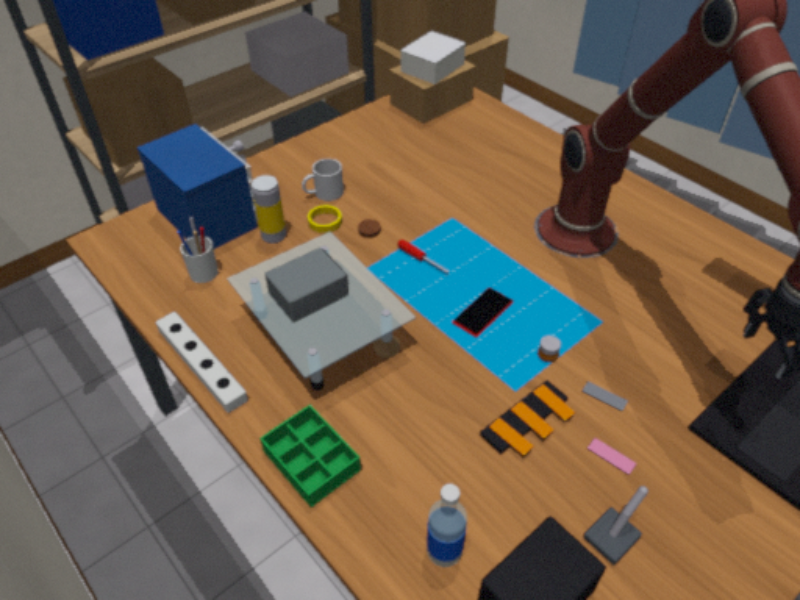

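Both overviews agree. One dark disc lies apart at top (483,366), so the light disc should be under the near-left leg at top (358,275). The orange shims are on the rack at top (228,287/310/335). The look-alikes are pink at (169,333) and grey at (205,373), and neither is meant. I'll confirm this in an enlarged crop.

Run:
```python
from h import *
import pickle
t=pickle.load(open("top.pkl","rb")); s=pickle.load(open("side.pkl","rb"))
a=t["img"][112:202,208:318]; b=t["img"][168:242,92:172]; c=s["img"][140:255,140:275]; d=s["img"][236:300,300:380]
R=lambda im,k,w,h:cv2.resize(cv2.resize(im,None,fx=k,fy=k,interpolation=cv2.INTER_CUBIC),(w,h))
can=np.zeros((600,800,3),np.uint8)
can[:325,:396]=R(a,3.6,396,324)[:325] if 0 else cv2.copyMakeBorder(R(a,3.6,396,324),0,1,0,0,0)
can[:296,400:720]=R(b,4,320,296)
can[326:600,:322]=R(c,4,540,460)[186:460,100:422]
can[326:582,400:720]=R(d,4,320,256)
cv2.imwrite("pics/crop.png",can)
# shims
for n,q in(("top",t),("side",s)):
    hsv=cv2.cvtColor(q["img"],cv2.COLOR_BGR2HSV)
    m=cv2.inRange(hsv,(10,200,170),(20,255,255))
    k,l,st,ce=cv2.connectedComponentsWithStats(m)
    for i in range(1,k):
        if st[i,4]<30: continue
        v,u=np.nonzero(l==i)
        P=np.array([px2w(q,x,y,.02)[:2] for x,y in zip(u,v)],np.float32)
        zz=np.median([px2w(q,x,y)[2] for x,y in zip(u,v)])
        mu=P.mean(0); w,V=np.linalg.eigh(np.cov((P-mu).T))
        print(n,st[i],mu.round(4),"z",zz.round(4),"ax",np.degrees(np.arctan2(V[1,1],V[0,1])).round(1),"L",np.sqrt(12*w).round(3))
# riser shelf via top: depth of points
for (u,v) in((232,150),(290,140),(260,180),(250,190),(270,150)): print("riser",u,v,px2w(t,u,v).round(4))
for (u,v) in((200,300),(60,250)): print("tbl",px2w(t,u,v).round(4))
# corners read in 800x600
for z,c in ((.113,[(350,188),(482,200),(471,305),(340,291)]),(.06,[(365,210),(461,221),(455,287),(358,275)])):
    for u,v in c: print(z,px2w(t,u*.64,v*.64,z).round(4))
for z,c in ((.113,[(229,281),(327,236),(414,317),(313,378)]),):
    for u,v in c: print("side",z,px2w(s,u*.64,v*.64,z).round(4))
```

```text
side [342 247  26  21 206] [0.4812 0.3293] z 0.0198 ax 87.8 L [0.029 0.088]
side [328 258  26  22 218] [0.5465 0.3283] z 0.02 ax 89.5 L [0.029 0.088]
side [314 268  27  23 235] [0.6071 0.3269] z 0.02 ax 92.0 L [0.029 0.089]
riser 232 150 [ 0.7378 -0.032   0.1059]
riser 290 140 [ 0.7808 -0.2617  0.1122]
riser 260 180 [ 0.6193 -0.1446  0.1109]
riser 250 190 [ 0.5894 -0.1091 -0.0079]
riser 270 150 [ 0.727  -0.1778  0.1819]
tbl [0.133  0.0894 0.0015]
tbl [3.269e-01 6.717e-01 1.000e-04]
0.113 [0.8554 0.0018 0.113 ]
0.113 [ 0.8303 -0.3348  0.113 ]
0.113 [ 0.5617 -0.3083  0.113 ]
0.113 [0.5915 0.022  0.113 ]
0.06 [ 0.8104 -0.0368  0.06  ]
0.06 [ 0.7857 -0.2883  0.06  ]
0.06 [ 0.612  -0.2739  0.06  ]
0.06 [ 0.639  -0.0216  0.06  ]
side 0.113 [ 0.8314 -0.3197  0.113 ]
side 0.113 [ 0.5783 -0.2975  0.113 ]
side 0.113 [0.5968 0.0292 0.113 ]
side 0.113 [0.8507 0.0186 0.113 ]
```

View pics/crop.png

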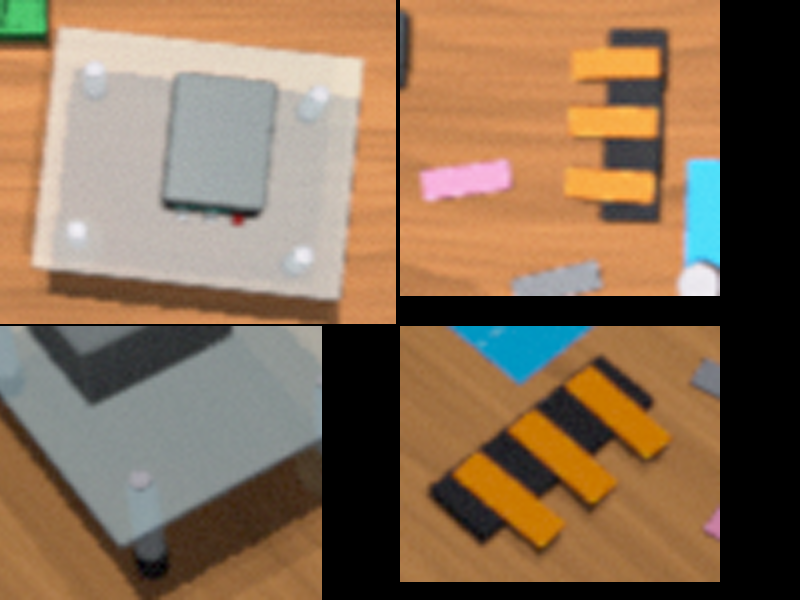

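The crop confirms three smooth orange shims lying across the black rack. The pink and grey ones have scalloped edges and lie loose, so they're look-alikes. Next I'll fit the riser pose and look at the bare leg up close.

Run:
```python
from h import *
import pickle
t=pickle.load(open("top.pkl","rb")); s=pickle.load(open("side.pkl","rb"))
for n,q in(("top",t),("side",s)):
    V,U=np.mgrid[0:384,0:512]; H=384; f=H/2/np.tan(np.radians(q["fov_y"])/2)
    D=np.stack([(U-q["cx"])/f,-(V-q["cy"])/f,-np.ones_like(U,float)],-1)*q["range_z"][...,None]
    W=D@q["T"][:3,:3].T+q["T"][:3,3]
    m=((W[...,2]>.09)&(W[...,2]<.2)&(W[...,0]>.5)&(W[...,0]<.92)&(W[...,1]>-.40)&(W[...,1]<.1)).astype(np.uint8)
    m=cv2.morphologyEx(m,cv2.MORPH_CLOSE,np.ones((5,5),np.uint8))
    k,l,st,ce=cv2.connectedComponentsWithStats(m); i=1+np.argmax(st[1:,4])
    c=max(cv2.findContours((l==i).astype(np.uint8),0,1)[0],key=cv2.contourArea)[:,0]
    P=np.array([px2w(q,a,b,.113)[:2] for a,b in c],np.float32)
    print(n,st[i],cv2.minAreaRect(P),cv2.boxPoints(cv2.minAreaRect(P)).round(4).tolist())
R=lambda im,k:cv2.resize(im,None,fx=k,fy=k,interpolation=cv2.INTER_CUBIC)
a=R(s["img"][180:240,210:290],7); b=R(t["img"][160:200,210:240],7)
can=np.zeros((420,790,3),np.uint8); can[:,:560]=a; can[:280,570:780]=b
cv2.imwrite("pics/leg.png",can)
```

```text
top [ 216  119   93   77 5798] ((0.7117407321929932, -0.15242475271224976), (0.33945655822753906, 0.2698593735694885), 84.77706909179688) [[0.5619000196456909, -0.3091999888420105], [0.8306999802589417, -0.3337000012397766], [0.8615999817848206, 0.00430000014603138], [0.5928000211715698, 0.02889999933540821]]
side [ 145  149  121   93 5955] ((0.7152650952339172, -0.15063360333442688), (0.34333038330078125, 0.2684246599674225), 84.76448059082031) [[0.5659000277519226, -0.3093000054359436], [0.833299994468689, -0.33379998803138733], [0.8646000027656555, 0.008100000210106373], [0.5972999930381775, 0.032600000500679016]]
```

View pics/leg.png

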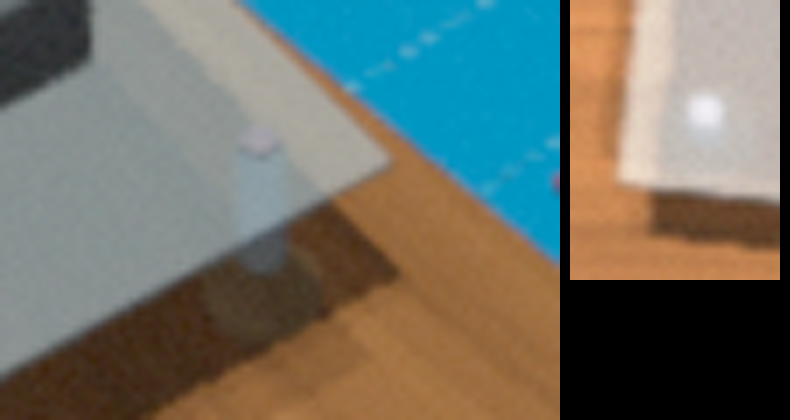

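The clear leg hangs at crop (262,270) over the light disc, centred near crop (265,293), i.e. side pixel (247,221). So it's the thin pad and three shims. Both cameras' riser fits agree within 4 mm. I'll hold each shim by its tail with the tool tilted 45°, and insert from the riser's +y side.

```bash
cat >> h.py <<'E'
from scipy.spatial.transform import Rotation as Rn
TH=np.radians(45); Z=np.array([0,0,1.])
yaw=np.radians(-5.23); RT=np.array([-np.sin(yaw),np.cos(yaw),0])   # riser +y
LEG=np.array([.7135,-.1515,0])+Rn.from_euler("z",yaw).apply([-.09,.125,0])
SH=[(.4812,.3293,87.8),(.5465,.3283,89.5),(.6071,.3269,92.0)]
def pose(t,tail,bottom,flip):
    """TCP pose holding a shim whose tail end is at `tail`, tail direction t, underside at `bottom`"""
    a=-np.sin(TH)*t-np.cos(TH)*Z; b=np.cos(TH)*t-np.sin(TH)*Z
    y=np.cross(Z,t)*flip; R=np.column_stack([np.cross(y,a),y,a])
    L=np.array([tail[0],tail[1],0])-.008*t+Z*(bottom-.0045)
    return L-.071*a-.011*b, Rn.from_matrix(R).as_rotvec()
def pickpose(i,flip,up=0):
    x,y,g=SH[i]; t=np.array([np.cos(np.radians(g)),np.sin(np.radians(g)),0])
    return pose(t,np.array([x,y,0])+.045*t,.015+up,flip)
def placepose(k,flip,bottom,back=0):
    """k-th layer: leg at shim x = -2,13,28 mm; back = withdrawn along +y of riser"""
    return pose(RT,LEG+RT*(.045+[-.002,.013,.028][k]+back),bottom,flip)
FLIP=1
E
python3 - <<'E'
from h import *
import pickle
s=pickle.load(open("side.pkl","rb")); print("disc",px2w(s,247.4,221.4,.01).round(4),"leg",LEG.round(4))
for fl in(1,-1):
    for i in range(3):
        for n,p in(("up",pickpose(i,fl,.08)),("pick",pickpose(i,fl)),("out",placepose(i,fl,.01,.1)),("in",placepose(i,fl,.01))):
            q=manip.ik(*p); print(fl,i,n,p[0].round(3),None if q is None else np.round(q,2))
E
```

```text
disc [ 0.6367 -0.0153  0.01  ] leg [ 0.6353 -0.0188  0.    ]
1 0 up [0.484 0.409 0.148] [-0.71  1.04 -0.41  1.24  0.68  1.7   1.85]
1 0 pick [0.484 0.409 0.068] [-0.72  1.14 -0.37  1.24  0.69  1.6   1.81]
1 0 out [0.651 0.158 0.063] [-0.34  1.12 -0.29  1.3   0.88  1.43  2.06]
1 0 in [0.642 0.058 0.063] [-0.22  1.06 -0.25  1.47  0.94  1.3   2.06]
1 1 up [0.547 0.408 0.148] [-0.68  1.1  -0.38  1.08  0.74  1.75  1.99]
1 1 pick [0.547 0.408 0.068] [-0.69  1.19 -0.36  1.09  0.75  1.65  1.95]
1 1 out [0.653 0.173 0.063] [-0.36  1.13 -0.3   1.27  0.87  1.45  2.07]
1 1 in [0.644 0.073 0.063] [-0.24  1.07 -0.26  1.45  0.93  1.32  2.06]
1 2 up [0.604 0.406 0.148] [-0.68  1.15 -0.3   0.92  0.76  1.76  2.16]
1 2 pick [0.604 0.406 0.068] [-0.67  1.25 -0.35  0.93  0.81  1.69  2.09]
1 2 out [0.654 0.188 0.063] [-0.37  1.14 -0.3   1.24  0.86  1.48  2.07]
1 2 in [0.645 0.088 0.063] [-0.26  1.08 -0.27  1.42  0.92  1.34  2.06]
-1 0 up [0.484 0.409 0.148] [-1.11  1.06  0.48  1.26  0.12  1.47 -0.82]
-1 0 pick [0.484 0.409 0.068] [-1.1   1.16  0.46  1.26  0.09  1.38 -0.85]
-1 0 out [0.651 0.158 0.063] [-0.74  1.17  0.56  1.32  0.18  1.13 -0.6 ]
-1 0 in [0.642 0.058 0.063] [-0.66  1.13  0.59  1.48  0.23  0.95 -0.55]
-1 1 up [0.547 0.408 0.148] [-1.03  1.11  0.48  1.1   0.15  1.52 -0.73]
-1 1 pick [0.547 0.408 0.068] [-1.02  1.21  0.47  1.1   0.12  1.43 -0.78]
-1 1 out [0.653 0.173 0.063] [-0.75  1.18  0.55  1.29  0.18  1.16 -0.6 ]
-1 1 in [0.644 0.073 0.063] [-0.68  1.14  0.59  1.46  0.22  0.97 -0.55]
-1 2 up [0.604 0.406 0.148] [-0.96  1.17  0.49  0.94  0.18  1.57 -0.65]
-1 2 pick [0.604 0.406 0.068] [-0.95  1.27  0.47  0.95  0.15  1.49 -0.7 ]
-1 2 out [0.654 0.188 0.063] [-0.76  1.19  0.55  1.26  0.18  1.19 -0.61]
-1 2 in [0.645 0.088 0.063] [-0.69  1.14  0.59  1.44  0.21  1.   -0.56]
```

```bash
sed -i 's/^FLIP=1/FLIP=-1/' h.py
cat >> h.py <<'E'
def pick(i):
    manip.move_gripper(.046,grasp_force=40)
    p=pickpose(i,FLIP,.07); manip.reach(*p)
    p=pickpose(i,FLIP); manip.move_l(*p,speed=.12)
    manip.move_gripper(.02)
    print("width",manip.read_grip_width(),"F",manip.read_grasp_force(),np.round(manip.read_wrist_force(),1),"err",(manip.read_tool_pos()-p[0]).round(4))
    manip.move_l(p[0]+[0,0,.05],speed=.12)
def look(name):
    s=snap("side"); cv2.imwrite(f"pics/{name}.png",cv2.resize(s["img"][130:320,200:420],None,fx=3.5,fy=3.1,interpolation=cv2.INTER_CUBIC)[:600,:800]); return s
E
python3 - <<'E'
from h import *
pick(2); look("p2"); print(manip.read_grip_width(),manip.read_clock())
E
```

```text
width 0.02834946083685875 F 39.38998460769653 [0.6 0.3 1. ] err [0.0005 0.0003 0.0012]
0.028264535906237374 3.775
```

View pics/p2.png

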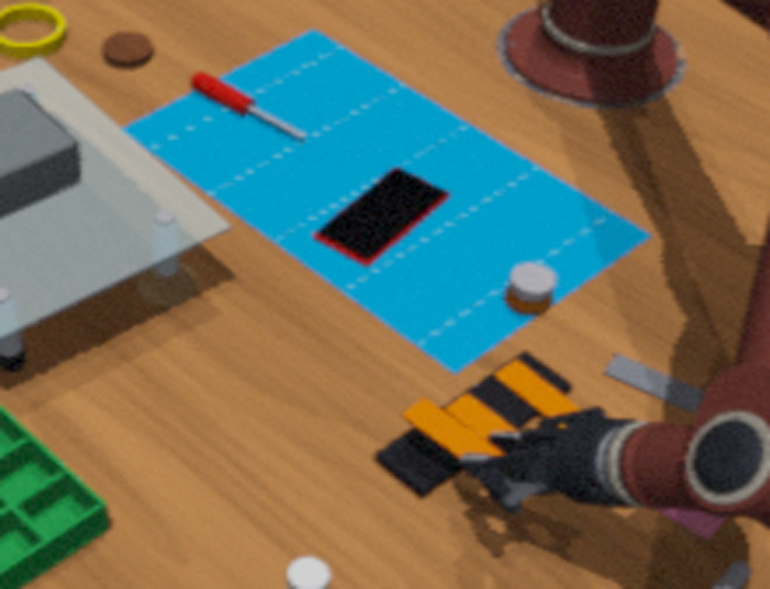

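The shim (crop (440,425)) is held by its tail and lifted clear of the rack, and the others are undisturbed. Next I'll check its pitch from depth, then insert it.

```bash
cat >> h.py <<'E'
def orange(s):
    hsv=cv2.cvtColor(s["img"],cv2.COLOR_BGR2HSV); m=cv2.erode(cv2.inRange(hsv,(10,180,140),(20,255,255)),np.ones((2,2),np.uint8))
    k,l,st,ce=cv2.connectedComponentsWithStats(m); out=[]
    for i in range(1,k):
        if st[i,4]<25: continue
        v,u=np.nonzero(l==i); P=np.array([px2w(s,x,y) for x,y in zip(u,v)]); c=np.median(P,0)
        P=P[abs(P[:,2]-c[2])<.012]
        A=np.c_[P[:,:2]-P[:,:2].mean(0),np.ones(len(P))]; g=np.linalg.lstsq(A,P[:,2],rcond=None)[0]
        mu=P.mean(0); w,V=np.linalg.eigh(np.cov((P[:,:2]-mu[:2]).T))
        out.append((mu,g)); print("orange n",len(P),"mean",mu.round(4),"slope xy",g[:2].round(3),"yaw",np.degrees(np.arctan2(V[1,1],V[0,1])).round(1),"px",ce[i].round())
    return out
def goto(k,bottom,back,speed,zc):
    p=placepose(k,FLIP,bottom+zc,back); manip.move_l(*p,speed=speed)
    print("k",k,"bot",bottom,"back",back,"err mm",((manip.read_tool_pos()-p[0])*1e3).round(1),"F",np.round(manip.read_wrist_force(),1))
def release():
    manip.move_gripper(.044); 
    p=manip.read_tool_pos(); d=np.sin(TH)*RT+np.cos(TH)*Z
    manip.move_l(p+.10*d,speed=.15)
E
python3 - <<'E'
from h import *
orange(snap("side"))
manip.reach(*placepose(0,FLIP,.05,.12))
goto(0,.0125,.12,.12,0)
orange(snap("side"))
print(manip.read_clock())
E
```

```text
orange n 153 mean [0.4805 0.3235 0.0201] slope xy [0.07 0.01] yaw 88.8 px [353. 256.]
orange n 187 mean [0.6052 0.3205 0.0679] slope xy [0.038 0.013] yaw 97.2 px [331. 267.]
k 0 bot 0.0125 back 0.12 err mm [-0.6  0.1 -1.5] F [ 1.  -0.2  0.7]
orange n 130 mean [0.6434 0.092  0.0147] slope xy [ 0.072 -0.004] yaw 89.7 px [267. 240.]
orange n 79 mean [0.4818 0.3563 0.0196] slope xy [0.084 0.02 ] yaw 76.1 px [361. 262.]
orange n 60 mean [0.5457 0.3596 0.02  ] slope xy [ 0.055 -0.027] yaw 54.1 px [348. 274.]
5.2667
```

```bash
cat >> h.py <<'E'
def goto(k,bottom,back,speed,ep,n=2):
    """servo to a place pose; ep = TCP z error when the shim was gripped on the rack"""
    P,o=placepose(k,FLIP,bottom,back); P=P+[0,0,ep]; c=P.copy()
    for j in range(n):
        manip.move_l(c,o,speed=speed if j==0 else .02); manip.dwell(.15)
        e=manip.read_tool_pos()-P; c=c-e
    print("k",k,"bot",bottom,"back",back,"err mm",(e*1e3).round(1),"F",np.round(manip.read_wrist_force(),1),"w",round(manip.read_grip_width(),4))
E
python3 - <<'E'
from h import *
ep=.0012
goto(0,.0130,.12,.12,ep,3)
orange(snap("side"))
goto(0,.0130,.04,.1,ep,2)
goto(0,.0130,0,.06,ep,2)
goto(0,.0103,0,.03,ep,2)
look("in1")
print(manip.read_clock())
E
```

```text
k 0 bot 0.013 back 0.12 err mm [-0. -0.  0.] F [-0.4  0.4 -0.1] w 0.0278
orange n 128 mean [0.6435 0.0902 0.0172] slope xy [ 0.073 -0.005] yaw 87.7 px [267. 240.]
orange n 77 mean [0.4817 0.3561 0.0194] slope xy [ 0.033 -0.027] yaw 84.8 px [361. 262.]
orange n 62 mean [0.5459 0.3592 0.0199] slope xy [0.031 0.021] yaw 59.0 px [348. 274.]
k 0 bot 0.013 back 0.04 err mm [-0.1 -1.2  0.2] F [-0.7 -0.6 -0.4] w 0.0279
k 0 bot 0.013 back 0 err mm [-0.1 -0.8  0.2] F [ 0.1  0.3 -0.2] w 0.0282
k 0 bot 0.0103 back 0 err mm [-0.1 -0.  -0. ] F [ 0.1 -0.4  0.1] w 0.0282
10.2167
```

View pics/in1.png

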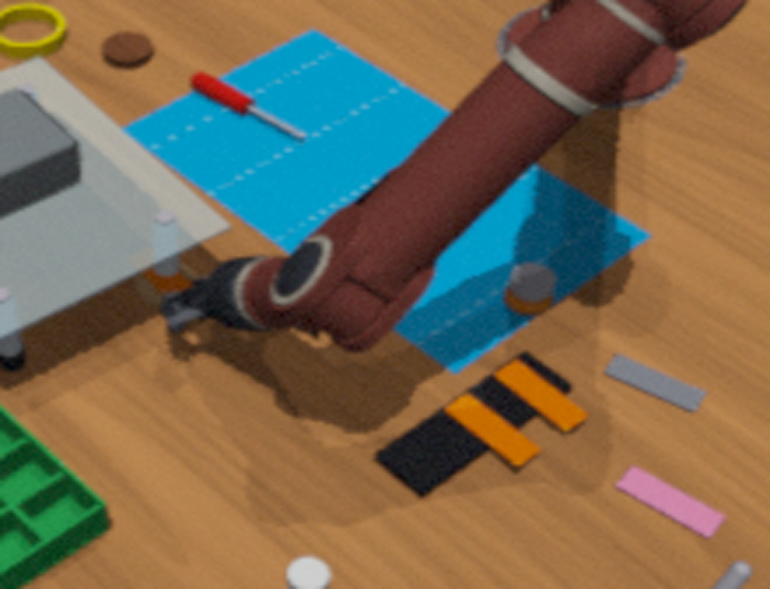

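Shim 1's end shows under the leg above the disc at crop (165,278), with no contact forces. I'll release it and fetch the second.

```bash
cat >> h.py <<'E'
def pick(i):
    p=pickpose(i,FLIP,.07); manip.reach(*p)
    p=pickpose(i,FLIP); manip.move_l(*p,speed=.12); manip.dwell(.15)
    e0=manip.read_tool_pos()-p[0]
    manip.move_l(p[0]-e0,p[1],speed=.02); manip.dwell(.1); e1=manip.read_tool_pos()-p[0]
    manip.move_gripper(.02); manip.dwell(.15)
    e=manip.read_tool_pos()-p[0]
    print("width",manip.read_grip_width(),np.round(manip.read_wrist_force(),1),"err mm",(e0*1e3).round(1),(e1*1e3).round(1),(e*1e3).round(1))
    manip.move_l(p[0]+[0,0,.05],speed=.12); return e[2]
E
python3 - <<'E'
from h import *
release()
orange(snap("side"))
ep=pick(1); print("ep",ep)
manip.reach(*placepose(1,FLIP,.05,.10))
look("s1")
print(manip.read_clock())
E
```

```text
orange n 184 mean [0.4814 0.3324 0.0202] slope xy [ 0.064 -0.001] yaw 86.9 px [355. 258.]
orange n 167 mean [0.5464 0.3368 0.02  ] slope xy [0.056 0.018] yaw 85.5 px [343. 270.]
width 0.028110898438509342 [-0.7 -0.   0.3] err mm [0.5 0.4 1.2] [-0.6 -0.3 -1. ] [-0.5 -0.4 -1.1]
ep -0.0010962907423586188
15.8167
```

View pics/s1.png

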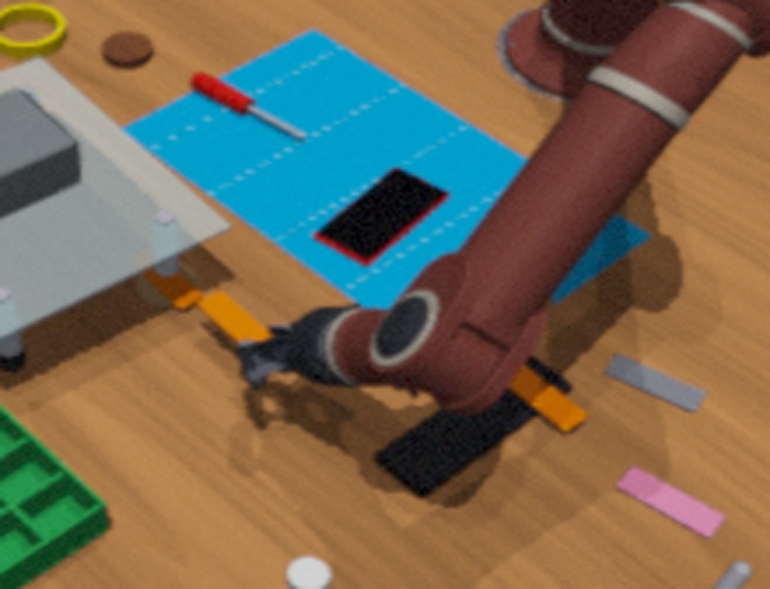

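Shim 1 lies flat under the leg with its tail at crop (187,300). Shim 2 is held at (235,318), in line with it, so I'll insert it.

Run:
```python
from h import *
ep=-.0011
goto(1,.0180,.10,.1,ep,3)
orange(snap("side"))
goto(1,.0180,0,.08,ep,2)
goto(1,.0154,0,.03,ep,3)
release()
orange(snap("side"))
ep=pick(0); print("ep",ep)
manip.reach(*placepose(2,FLIP,.05,.10))
goto(2,.0204,.10,.1,ep,3)
orange(snap("side"))
s=snap("side"); cv2.imwrite("pics/s2.png",cv2.resize(s["img"][190:260,225:325],None,fx=8,fy=8,interpolation=cv2.INTER_CUBIC))
print(manip.read_clock())
```

```text
k 1 bot 0.018 back 0.1 err mm [-0.1 -0.  -0.2] F [-0.4 -0.8  0.1] w 0.0283
orange n 133 mean [0.6439 0.0866 0.0225] slope xy [0.081 0.011] yaw 89.1 px [266. 238.]
orange n 86 mean [0.4821 0.3543 0.0197] slope xy [0.048 0.008] yaw 89.1 px [360. 262.]
k 1 bot 0.018 back 0 err mm [-0.1 -0.6  0.2] F [-0.   0.1  0.2] w 0.0285
k 1 bot 0.0154 back 0 err mm [ 0. -0. -0.] F [-0.4  0.6 -0.6] w 0.0281
orange n 41 mean [0.6385 0.0271 0.0194] slope xy [0.048 0.148] yaw -175.9 px [255. 227.]
orange n 161 mean [0.4817 0.3377 0.02  ] slope xy [ 0.096 -0.008] yaw 87.2 px [356. 259.]
width 0.028283985520697493 [-0.1 -0.5 -0.3] err mm [0.5 0.3 1.1] [-0.5 -0.3 -0.9] [-0.5 -0.3 -1. ]
ep -0.0009772467588605172
k 2 bot 0.0204 back 0.1 err mm [-0.1 -0.  -0.2] F [-0.3 -0.   0.5] w 0.0284
orange n 41 mean [0.6382 0.0275 0.0193] slope xy [0.081 0.131] yaw -175.8 px [255. 227.]
orange n 132 mean [0.6456 0.101  0.0244] slope xy [ 0.094 -0.   ] yaw 90.0 px [268. 240.]
27.6333
```

View pics/s2.png

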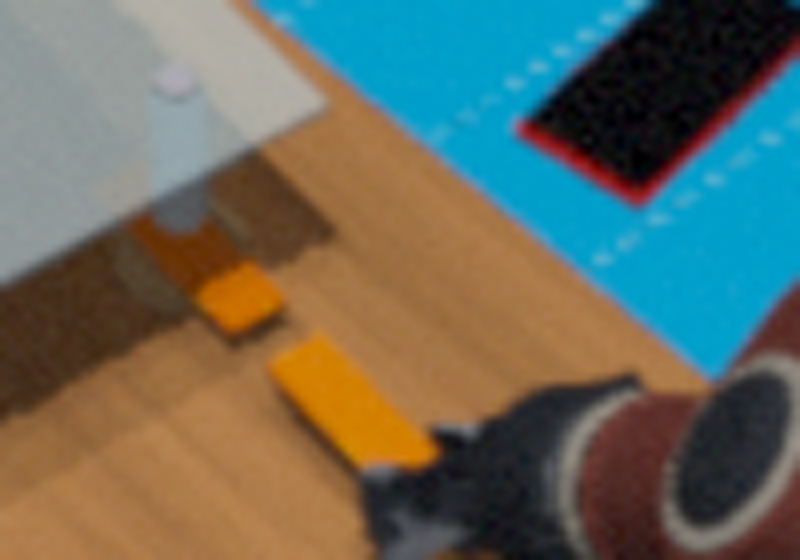

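Two shims are stacked flat under the leg, with the tail at (240,300), and shim 3 is aligned with them. I'll enter slightly high over the stack, then slide it under the leg while checking force.

Run:
```python
from h import *
ep=-.001
goto(2,.0230,.10,.1,ep,2)
goto(2,.0230,.04,.06,ep,2)
goto(2,.0209,.04,.03,ep,3)
for b in(.03,.022,.014,.007,0):
    goto(2,.0209,b,.04,ep,1)
    if abs(np.array(manip.read_wrist_force())).max()>6: print("STOP"); break
goto(2,.0209,b,.03,ep,2)
s=snap("side"); orange(s); cv2.imwrite("pics/s3.png",cv2.resize(s["img"][190:260,225:325],None,fx=8,fy=8,interpolation=cv2.INTER_CUBIC))
print(manip.read_clock())
```

```text
k 2 bot 0.023 back 0.1 err mm [-0.  -0.  -0.1] F [-0.9 -0.2 -0.9] w 0.0283
k 2 bot 0.023 back 0.04 err mm [-0.  -0.6  0.1] F [ 0.3  0.2 -0.9] w 0.0286
k 2 bot 0.0209 back 0.04 err mm [-0.  0. -0.] F [ 0.8  0.1 -0.4] w 0.0281
k 2 bot 0.0209 back 0.03 err mm [ 0.   0.2 -0.1] F [-0.7  0.6 -0.2] w 0.0284
k 2 bot 0.0209 back 0.022 err mm [ 0.   0.2 -0.1] F [ 0.4 -0.5  0.3] w 0.0285
k 2 bot 0.0209 back 0.014 err mm [ 0.   0.2 -0. ] F [ 0.2  0.  -0.5] w 0.0286
k 2 bot 0.0209 back 0.007 err mm [ 0.   0.1 -0. ] F [-0.3  0.7  0.9] w 0.0287
k 2 bot 0.0209 back 0 err mm [ 0.   0.1 -0.1] F [ 0.3 -0.3  0.3] w 0.0284
k 2 bot 0.0209 back 0 err mm [-0.  -0.1  0. ] F [-0.9  0.3 -0.6] w 0.0284
orange n 30 mean [0.6363 0.0257 0.0251] slope xy [0.142 0.202] yaw 167.5 px [255. 226.]
34.6833
```

View pics/s3.png

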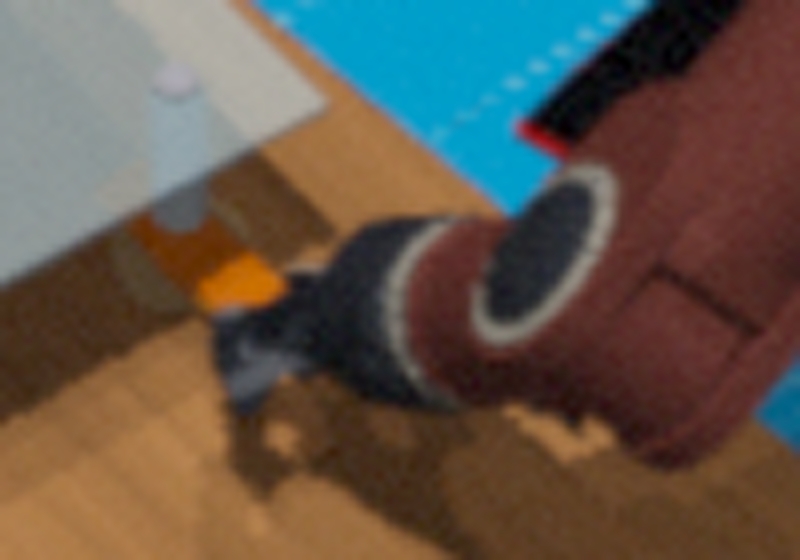

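Shim 3 slid in without resistance, and the leg stays unmoved at (180,215). I'll lower it, let go, and verify.

Run:
```python
from h import *
goto(2,.0204,0,.03,-.001,2)
release()
s=snap("side"); orange(s); cv2.imwrite("pics/s4.png",cv2.resize(s["img"][190:260,225:325],None,fx=8,fy=8,interpolation=cv2.INTER_CUBIC))
o=np.array([np.pi,0,0])
lt=LEG+[0,0,.113]
for r in(Rn.from_euler("xz",[np.pi,a]) for a in np.linspace(-3.1,3.1,13)):
    q=manip.ik(lt+[0,0,.1],r.as_rotvec())
    if q is not None: print(r.as_rotvec().round(3).tolist(),np.round(q,2),"d",np.abs(np.array(q)-manip.read_joints()).max().round(2))
print(manip.read_clock())
```

```text
k 2 bot 0.0204 back 0 err mm [ 0. -0.  0.] F [-0.6  0.   0.6] w 0.0286
orange n 67 mean [0.64   0.0358 0.0248] slope xy [0.094 0.021] yaw 82.7 px [256. 228.]
[0.065, -3.141, -0.0] [ 0.23  0.72 -0.41  1.57  0.33  0.93  1.32] d 1.87
[0.866, -3.02, -0.0] [ 0.31  0.74 -0.55  1.56  0.44  0.96  1.75] d 2.3
[1.608, -2.699, -0.0] [ 0.41  0.79 -0.75  1.56  0.6   1.03  2.13] d 2.68
[2.244, -2.198, -0.0] [-0.56  0.96  1.14  1.59 -0.92  1.21 -2.35] d 1.8
[2.732, -1.552, -0.0] [-0.51  0.88  0.97  1.59 -0.79  1.11 -1.94] d 1.38
[3.037, -0.803, -0.0] [-0.45  0.82  0.82  1.59 -0.67  1.03 -1.52] d 0.97
[3.142, 0.0, 0.0] [-0.37  0.77  0.66  1.59 -0.54  0.98 -1.11] d 0.76
[3.037, 0.803, 0.0] [-0.27  0.72  0.47  1.58 -0.38  0.93 -0.73] d 0.6
[2.732, 1.552, 0.0] [-0.17  0.7   0.29  1.58 -0.24  0.9  -0.33] d 0.57
[2.244, 2.198, 0.0] [-0.07  0.69  0.11  1.58 -0.09  0.88  0.05] d 0.68
[1.608, 2.699, 0.0] [ 0.06  0.69 -0.11  1.57  0.09  0.89  0.41] d 0.96
[0.866, 3.02, 0.0] [ 0.14  0.7  -0.25  1.57  0.21  0.9   0.83] d 1.38
[0.065, 3.141, 0.0] [ 0.22  0.71 -0.39  1.57  0.32  0.93  1.25] d 1.8
36.65
```

View pics/s4.png

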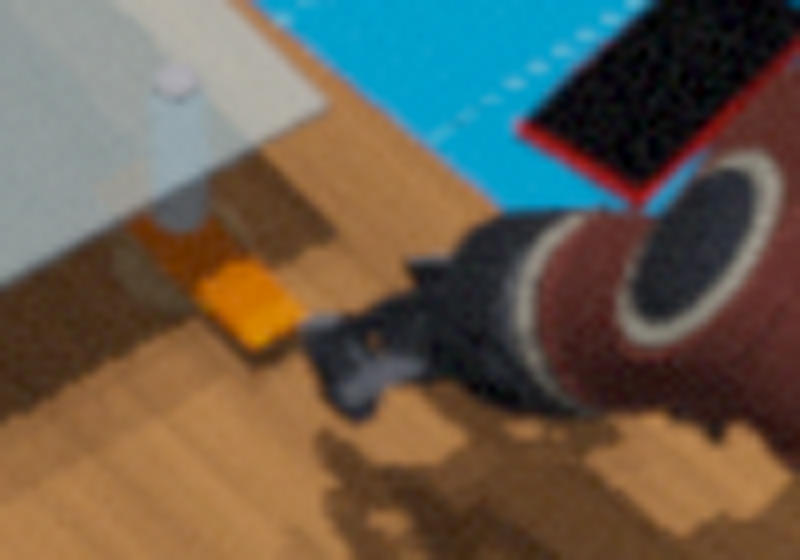

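Three shims are stacked flat, with the top at 24.8 mm by depth and only the 1.5 mm play left. Now the press.

Run:
```python
from h import *
p=manip.read_tool_pos(); manip.move_l(p+.05*(RT+Z)+[0,0,.12],speed=.25)
manip.move_gripper(0)
o=Rn.from_euler("xz",[np.pi,np.pi/3]).as_rotvec(); lt=LEG+[0,0,.113]
o=np.array([2.732,1.552,0.])
manip.reach(lt+[0,0,.073+.05],o)
manip.move_l(lt+[0,0,.073+.006],o,speed=.1); manip.dwell(.2)
f0=np.mean([manip.read_wrist_force()[2] for _ in range(5)]); print("f0",f0)
z=.079; log=[]
while z>.060:
    z-=.0005; manip.move_l(lt+[0,0,z],o,speed=.02); manip.dwell(.05)
    f=np.mean([manip.read_wrist_force()[2] for _ in range(3)])-f0; log.append((round(z*1e3,1),round(f,1),round(manip.read_tool_pos()[2]*1e3,1)))
    if f>12: break
print(log[-14:])
for _ in range(5): manip.dwell(.25); print(round(manip.read_wrist_force()[2]-f0,1),end=" ")
print(manip.read_clock(),manip.read_tool_pos()-lt)
```

```text
f0 -0.35738729445336576
[(76.0, np.float64(0.5), np.float64(189.0)), (75.5, np.float64(-0.0), np.float64(188.5)), (75.0, np.float64(-0.2), np.float64(188.0)), (74.5, np.float64(0.6), np.float64(187.5)), (74.0, np.float64(0.8), np.float64(187.0)), (73.5, np.float64(0.4), np.float64(186.5)), (73.0, np.float64(0.5), np.float64(186.0)), (72.5, np.float64(2.1), np.float64(185.8)), (72.0, np.float64(5.1), np.float64(185.3)), (71.5, np.float64(6.7), np.float64(184.6)), (71.0, np.float64(7.6), np.float64(184.3)), (70.5, np.float64(9.2), np.float64(184.3)), (70.0, np.float64(10.8), np.float64(184.3)), (69.5, np.float64(13.6), np.float64(184.2))]
13.2 12.6 12.1 13.1 12.9 46.5917 [-0.00054719  0.00055938  0.0712199 ]
```

The shelf dips by the 1.5 mm play and then holds firm at about 13 N. I'll lift off, check, and hand in.

Run:
```python
from h import *
p=manip.read_tool_pos(); manip.move_l(p+[0,0,.02],speed=.03); manip.move_l(p+[0,0,.12],speed=.15); manip.dwell(.5)
s=snap("side"); orange(s); print("F",np.round(manip.read_wrist_force(),1),manip.read_clock())
for u,v in((215,222),(200,215)): print(px2w(s,u,v).round(4))
print(manip.job_done())
```

```text
orange n 68 mean [0.6398 0.036  0.0246] slope xy [0.098 0.001] yaw 86.6 px [256. 228.]
F [-0.7 -0.4 -0.9] 48.8333
[ 0.7717 -0.0108  0.1179]
[ 0.787  -0.0703  0.1113]
the job is handed in; nothing more can be done
None
```

All three orange shims are stacked flat under the bare leg on the light disc; the shelf took about 13 N for over a second, dipping only the 1.5 mm of play. I handed the job in at about 49 s; no verdict came back.

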